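# Put the microscope tools back in their shadow tray

## Task

Put the two loose service tools that are missing from the black shadow tray back into their own cut-outs: the T-handled key, and the spanner that has a jaw at one end only. Lay each one down gently rather than dropping it, so that it lies flat on the floor of its pocket, and let go. The double-ended spanner has no place in the tray.

Things in the scene. Friction and masses are not known exactly. Their poses are not given: they have to be found in the camera images.
- tkey: T-handled key, about 160 g: black grip 50 long (x), 22 wide, 30 mm high; at +x a black crossbar 22 (x) by 80 (y), 24 high, centred at x=36; at -x a steel shaft 10 thick, ending at x=-85. Lies flat; balanced near the grip. Pinch the grip across y on its upper half (it stands 21 mm above the tray when seated). Origin: centre of the grip, on the underside; x towards the crossbar, z up.
- spanner: Single-ended spanner, about 180 g: black grip 60 long (x), 22 wide, 30 mm high; at +x one steel open jaw 48 across, 10 high, centred at x=70; at -x a steel stub 14 wide, ending at x=-45. Lies flat; balanced near the grip. Pinch the grip across y, upper half. Origin: centre of the grip, on the underside; x towards the jaw, z up. (The spanner with two jaws is a bystander.)
- pocket_tkey (a point): T-shaped cut-out in the black tray (fixed, level, 190x264, 14 mm high): 9 mm deep, light floor 5 mm above the bench, 9 mm play all round the key. Crossbar part 98 wide (y), x=16 to 56; grip part 40 wide to x=-34; shaft part 28 wide to x=-94. Point: on the pocket floor, where the grip's centre (the key's origin) belongs; x is where the crossbar points, z up.
- pocket_spanner (a point): Spanner cut-out in the same tray, also 9 mm deep with its floor 5 mm above the bench, 9 mm play all round: jaw part 66 wide (y), x=37 to 103 mm; grip part 40 wide, x=-54 to 37. Point: on the pocket floor, where the grip's centre (the spanner's origin) belongs; x is where the jaw points, z up. (A third, straight cut-out already holds its screwdriver.)
Not all that is in view belongs to the job. Leave any pink or yellow look-alike of the tkey alone. Leave any purple or red look-alike of the spanner alone.

How it is judged:
By the outcome, as a careful person would: the job done as asked, in the order asked, and still so for the second after the job is handed in, with the robot touching nothing.
It also fails if it takes over 54 s, if anything falls off the work surface, if the arm or the gripper's body presses on something with over 40 N, if the wrist force passes 120 N, or if a joint passes its speed limit or range.

## Robot

A 6-joint arm with a two-finger parallel gripper is mounted at the origin on the work surface. World frame = base frame: x ahead of the robot, y to its left, z up, the work surface at z = 0. Lengths are in m, angles in rad, forces in N, time in s.
With the tool pointing down it reaches from about 0.35 to 0.775 m from the base axis. Payload 7.3 kg.
Tool frame: the origin (TCP) lies at the centre of the arm's flange, where the gripper is bolted on; the fingertips stand 178 mm ahead of it and the grasp point (between the pads) lies 159 mm ahead of it; z points along the fingers, y is the line along which they close (so a half turn about z gives the same grasp; the last joint's range is limited). The gripper opens to 92 mm and grips with 3 to 60 N. Pads are 19 mm wide; open, the fingers measure 130 mm over their backs; the gripper's body (75 mm by 190 mm) begins 47 mm behind the grasp point.
Start: joints at [-0.146, 0.342, 1.524, -0, 1.275, -0.146], TCP at [0.525, 0, 0.405] pointing down, gripper open.
Joint ranges: [-2.53, 2.53], [-0.77, 2.02], [0.04, 2.7], [-1, 4.14], [0.28, 2.66], [-3.11, 3.11]. Speed limits (rad/s): [2.57, 2.57, 3.14, 3.14, 3.14, 3.14].

## Interface

Orientations are given as [roll, pitch, yaw] about the fixed x, y, z axes, in that order (R = Rz(yaw) Ry(pitch) Rx(roll)).
In Python, from cell import telemetry, vision, ticket gives the robot as it stands.
- The arm moves only by the shell command python3 -m crank 'ROWS' [FORCE]. ROWS is JSON, a list of rows, each a list of 5 numbers: the gripper command: -1 is shut, 1 is fully open, values between are in proportion, then the shift along the tool's x, y, z in mm, then the turn about the tool's z in rad. In form: [[fingers, dx, dy, dz, roll], ...]. A call has 1 to 12 rows; each row is the pose to reach, as a shift and turn from the pose commanded when the call began, along the tool's axes at that moment; what a row does not reach only later rows make up. A row lasts 1/12 s, in which the tool goes at most 41.7 mm and 7.16 degrees, less where a joint would pass 70% of its speed; a pose out of reach is approached as far as the arm can. A call with a gripper value outside its range is refused whole. The fingers move at their own pace and stop on an object; FORCE is the grip in N (left out, the last holds). Time passes only in rows, so rows that repeat a pose let the fingers close. It gives the time, the measured TCP pose, the force, the opening and the grip force at its end, in the units of the state.
- telemetry.observe(): the state, without advancing time (a new reading comes with each control period).
- vision.read_camera(name): name is "scene" or "side" or "wrist"; returns (picture, depth): 384x512x3 uint8, red, green, blue; 384x512 float32, m along the optical axis (not along the pixel's ray), 0 where there is no reading.
- vision.get_calibration(name): a dict with "camera_matrix" (3x3 intrinsics, pixels), "dist" ([k1, k2, p1, p2, k3] as OpenCV has them; the pictures are not rectified), "rvec" (rotation vector, rad) and "tvec" (3), from world to camera coordinates, as OpenCV has them. Camera axes: x right, y down, z forward; pixel columns grow to the right and rows downward; lengths in m; the calibration is good to about 2 mm. A picture is of the moment at which its call begins: read the wrist's pose just before it. get_calibration takes no time and is no camera call; for the wrist camera it gives the pose at the moment of the call.
- ticket.hand_in(): hands the job in; it is judged then, once.
The state is a dict: "time": time; "qpos": joint angles; "qvel": joint speeds; "joint_efforts": joint torques, N m; "tool_pos": TCP position; "tool_rot": TCP orientation; "contact_force": force on the tool from outside, world axes, zero at the start; "torque": the same for the moment, N m; "opening": finger opening in m; "grip_force": force on a finger pad.
Only numpy, scipy, OpenCV 4.12 (cv2) and the standard library are available. Lean on these libraries where they do the work, as an engineer would, in place of code of your own. Each camera call takes 0.05 s, during which the arm holds its last target. There are 200 camera calls.

## Working session

There is one attempt and no reset: what is moved stays moved. The work goes in short steps, Python scripts to look and compute and a shell command to move; the robot and the scene stay as the last step left them, time stands still between calls to the robot, and variables do not carry over. Pictures are saved under pics/ and viewed, at most 10 in all, crops included, and the job is handed in when it is done.

```bash
mkdir -p pics; cat > h.py <<'E'
import numpy as np, cv2
from cell import telemetry, vision, ticket
def snap(n,f):
    c=vision.get_calibration(n); p,d=vision.read_camera(n)
    np.savez(''+f+'.npz',p=p,d=d,**{k:np.array(v) for k,v in c.items()})
    cv2.imwrite('pics/'+f+'.png',p[:,:,::-1]); return p,d
def pt(f,u,v,z=None):
    s=np.load(''+f+'.npz'); K=s['camera_matrix']; 
    R=cv2.Rodrigues(s['rvec'])[0]; t=s['tvec'].ravel()
    x=cv2.undistortPoints(np.array([[[u,v]]],float),K,s['dist'])[0,0]
    r=R.T@np.array([x[0],x[1],1]); o=-R.T@t
    if z is None:
        return o+r*s['d'][int(round(v)),int(round(u))]
    return o+r*(z-o[2])/r[2]
E
python3 - <<'E'
from h import *
a,_=snap('scene','s1'); b,_=snap('wrist','w1'); 
cv2.imwrite('pics/s1b.png',cv2.resize(a,(800,600),interpolation=cv2.INTER_CUBIC)[:,:,::-1])
cv2.imwrite('pics/w1b.png',cv2.resize(b,(800,600),interpolation=cv2.INTER_CUBIC)[:,:,::-1])
s=telemetry.observe();print(s['time'],s['tool_pos'],s['tool_rot'],s['opening'])
E
```

```text
0.1 [5.24884273e-01 4.69520250e-05 4.04105509e-01] [-3.14021184e+00 -2.19430069e-04  1.57080627e+00] 0.09195382524925588
```

View pics/s1b.png

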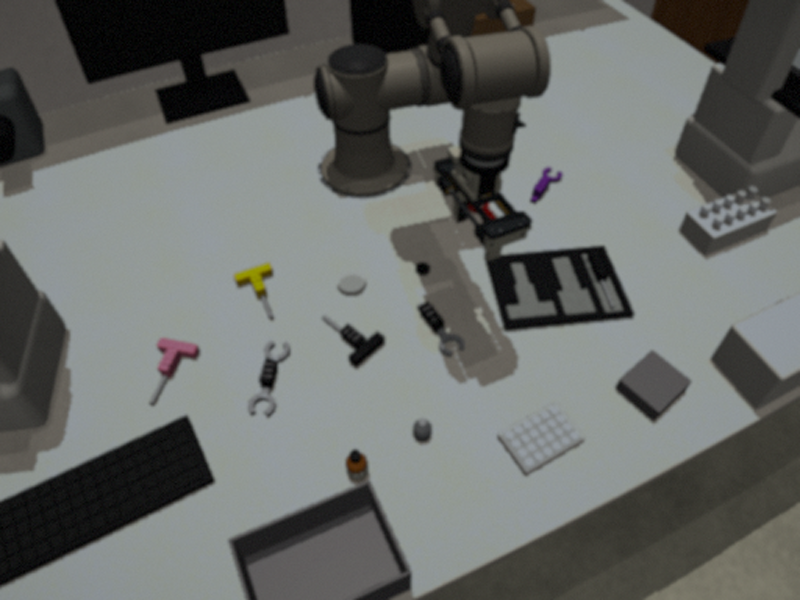

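View pics/w1b.png

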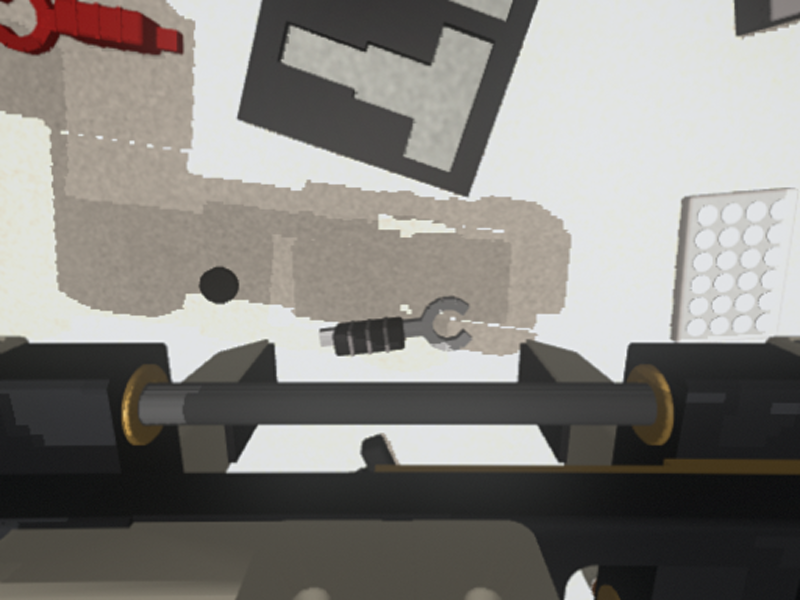

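The scene view shows the T-key near (355,337), the single-ended spanner near (438,325) and the tray near (560,288). The wrist view shows the spanner at (390,335) and the T pocket at (420,90). I'll enlarge the scene view next.

```bash
python3 - <<'E'
from h import *
a=cv2.imread('pics/s1.png')[140:240,195:415]
a=cv2.convertScaleAbs(cv2.resize(a,None,fx=3.6,fy=3.6,interpolation=cv2.INTER_CUBIC),alpha=1.4)
cv2.imwrite('pics/s1c.png',a)
k=.64
for n,u,v,z in [('sp jaw',445,322,.01),('sp stub',326,337,.01),('sp grip l',337,337,.03),('sp grip r',403,333,.03),
 ('T shaft end a',290,25,.014),('T shaft end b',278,62,.014),('T bar a',443,25,.014),('T bar b',493,42,.014),('T bar c',450,171,.014),('T bar d',404,155,.014)]:
    print(n,pt('w1',u*k,v*k,z).round(4))
E
```

```text
sp jaw [ 0.5659 -0.0531  0.01  ]
sp stub [ 0.4612 -0.067   0.01  ]
sp grip l [ 0.4737 -0.0598  0.03  ]
sp grip r [ 0.5289 -0.0562  0.03  ]
T shaft end a [0.4457 0.1762 0.014 ]
T shaft end b [0.4351 0.1518 0.014 ]
T bar a [0.5575 0.1763 0.014 ]
T bar b [0.5946 0.1651 0.014 ]
T bar c [0.5659 0.074  0.014 ]
T bar d [0.5294 0.0861 0.014 ]
```

View pics/s1c.png

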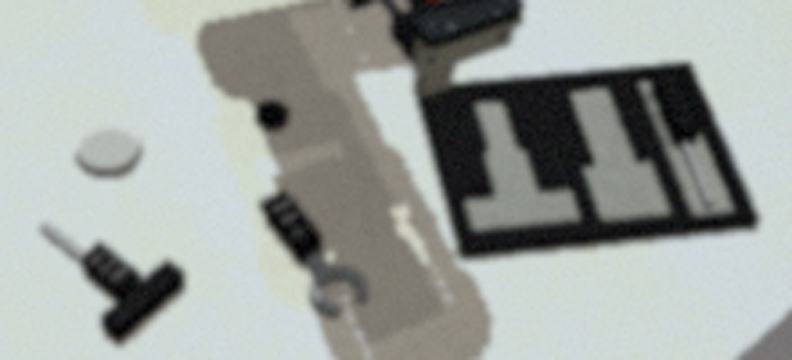

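```bash
python3 - <<'E'
from h import *
f=lambda u,v:(195+u/3.6,140+v/3.6)
for n,u,v,z in [('tk tip',43,227,.01),('grip end',92,255,.03),('bar a',108,325,.024),('bar b',170,270,.024),('tray corner TR',690,66,.014),('TL',420,92,.014),('BL',463,254,.014),('BR',757,224,.014),
 ('T end',490,102,.01),('T bar',523,212,.01),('S end',591,90,.01),('S jaw end',633,218,.01),('S jaw c',625,190,.01),('sp jaw',340,290,.01),('sp grip a',277,200,.03),('sp grip b',310,250,.03)]:
    print(n,pt('s1',*f(u,v),z).round(4))
print(-cv2.Rodrigues(np.load('w1.npz')['rvec'])[0].T@np.load('w1.npz')['tvec'].ravel(), pt('w1',256,192,0))
E
```

```text
tk tip [ 0.4103 -0.2517  0.01  ]
grip end [ 0.4699 -0.2284  0.03  ]
bar a [ 0.5353 -0.2409  0.024 ]
bar b [ 0.5067 -0.1749  0.024 ]
tray corner TR [0.4904 0.3621 0.014 ]
TL [0.4124 0.1142 0.014 ]
BL [0.5882 0.0553 0.014 ]
BR [0.6687 0.3013 0.014 ]
T end [0.4473 0.1685 0.01  ]
T bar [0.5691 0.1271 0.01  ]
S end [0.4739 0.2617 0.01  ]
S jaw end [0.6151 0.2098 0.01  ]
S jaw c [0.5864 0.2214 0.01  ]
sp jaw [ 0.5746 -0.0531  0.01  ]
sp grip a [ 0.4821 -0.0659  0.03  ]
sp grip b [ 0.5407 -0.0644  0.03  ]
[0.52381448 0.06851955 0.38382872] [ 0.52656525 -0.03582433  0.        ]
```

```bash
python3 -m crank '[[1,-245,-93,80,1.178],[1,-245,-93,80,1.178],[1,-245,-93,80,1.178],[1,-245,-93,80,1.178],[1,-245,-93,80,1.178],[1,-245,-93,80,1.178],[1,-245,-93,80,1.178],[1,-245,-93,80,1.178],[1,-245,-93,80,1.178],[1,-245,-93,80,1.178],[1,-245,-93,80,1.178],[1,-245,-93,80,1.178]]' 25
python3 - <<'E'
from h import *
b,_=snap('wrist','w2')
cv2.imwrite('pics/w2b.png',cv2.resize(b,(800,600),interpolation=cv2.INTER_CUBIC)[:,:,::-1])
E
```

```text
time: 1.1
tool_pos: [0.4319, -0.245, 0.3245]
tool_rot: [-3.141, 0.0, 0.395]
contact_force: [0.6, 0.5, 0.9]
opening: 0.0917
grip_force: 0.0
```

View pics/w2b.png

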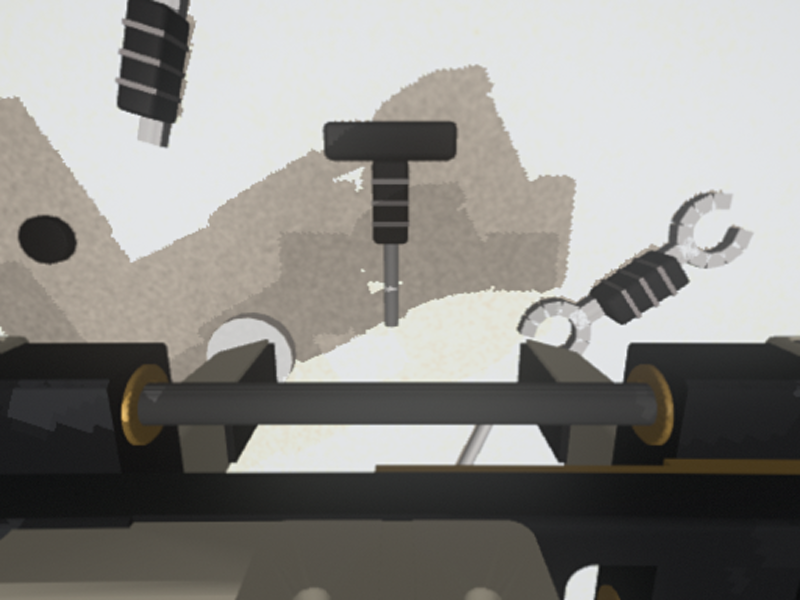

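The T-key's bar spans (325–457, 122–160), its grip (374–408, 160–243) and its shaft tip is at (391,325). It's well aligned with the tool.

```bash
python3 - <<'E'
from h import *
k=.64
P={}
for n,u,v,z in [('barL',325,140,.024),('barR',457,139,.024),('gripend',391,228,.03),('gripstart',391,163,.03),('gL',374,200,.03),('gR',407,200,.03),('tip',391,325,.01),('disc',48,240,None),('gdisc',250,340,None),('spstub',153,130,.01)]:
    P[n]=pt('w2',u*k,v*k,z);print(n,P[n].round(4))
yl=P['barL']-P['barR'];print(np.linalg.norm(yl),np.degrees(np.arctan2(-yl[0],yl[1])))
bar=(P['barL']+P['barR'])/2; d=(bar-P['tip'])[:2];print(np.linalg.norm(d),np.degrees(np.arctan2(d[1],d[0])))
a=np.radians(22.5);e=np.array([np.cos(a),np.sin(a)]);n=np.array([-e[1],e[0]])
t=np.array(telemetry.observe()['tool_pos'][:2])
for o in (bar[:2]-.036*e,P['tip'][:2]+.085*e,(P['gripend'][:2]+P['gripstart'][:2])/2): print(o,(o-t)@e,-(o-t)@n)
E
```

```text
barL [ 0.4985 -0.1715  0.024 ]
barR [ 0.529  -0.2432  0.024 ]
gripend [ 0.4665 -0.227   0.03  ]
gripstart [ 0.5014 -0.2125  0.03  ]
gL [ 0.4779 -0.2112  0.03  ]
gR [ 0.4855 -0.2295  0.03  ]
tip [ 0.403  -0.2529  0.01  ]
disc [ 0.3711 -0.0249  0.0099]
gdisc [ 0.3569 -0.1673  0.0135]
spstub [ 0.4633 -0.0701  0.01  ]
0.07792159969128974 23.041837190548215
0.11982562619446237 22.35751818795206
[ 0.48051474 -0.22114073] 0.053905973705535515 -0.003348627536820924
[ 0.48148603 -0.22041588] 0.05508071801522788 -0.003646606810309376
[ 0.48394245 -0.21975292] 0.057603854589513545 -0.003319069429110003
```

```bash
python3 -m crank '[[1,55,-3.5,40,0],[1,55,-3.5,80,0],[1,55,-3.5,115,0],[1,55,-3.5,134,0],[1,55,-3.5,134,0],[-1,55,-3.5,134,0],[-1,55,-3.5,134,0],[-1,55,-3.5,134,0],[-1,55,-3.5,134,0],[-1,55,-3.5,134,0],[-1,55,-3.5,134,0],[-1,55,-3.5,134,0]]' 25
```

```text
time: 2.15
tool_pos: [0.4815, -0.2208, 0.1915]
tool_rot: [3.141, -0.001, 0.393]
contact_force: [-0.9, 0.3, 0.4]
opening: 0.0495
grip_force: 0.0
```

```bash
python3 -m crank '[[-1,0,0,0,0],[-1,0,0,0,0],[-1,0,0,0,0],[-1,0,0,0,0],[-1,0,0,0,0],[-1,0,0,0,0],[-1,0,0,0,0],[-1,0,0,0,0],[-1,0,0,0,0],[-1,0,0,0,0]]' 30
```

```text
time: 2.98
tool_pos: [0.4814, -0.2206, 0.1907]
tool_rot: [-3.141, 0.0, 0.393]
contact_force: [0.6, 1.0, 0.7]
opening: 0.0217
grip_force: 30.0
```

```bash
python3 -m crank '[[-1,0,0,-15,0],[-1,0,0,-40,0],[-1,0,0,-80,0],[-1,10,-37,-110,0.05],[-1,20,-74,-134,0.12],[-1,30,-111,-134,0.23],[-1,40,-148,-134,0.34],[-1,50,-185,-134,0.45],[-1,60,-222,-134,0.56],[-1,70,-259,-134,0.65],[-1,80,-296,-134,0.698],[-1,90,-333,-134,0.698]]'
python3 -m crank '[[-1,40,-16,0,0],[-1,40,-16,0,0],[-1,40,-16,0,0],[-1,40,-16,0,0]]'
```

```text
time: 3.98
tool_pos: [0.4364, 0.1233, 0.3248]
tool_rot: [-3.141, -0.0, -0.309]
contact_force: [1.2, 0.7, -2.3]
opening: 0.0215
grip_force: 30.0
time: 4.32
tool_pos: [0.4799, 0.1246, 0.3242]
tool_rot: [3.141, 0.001, -0.305]
contact_force: [0.2, 0.3, -1.5]
opening: 0.0216
grip_force: 30.0
```

```bash
python3 -m crank '[[-1,-58,-25,0,0],[-1,-58,-25,0,0],[-1,-58,-25,0,0],[-1,-58,-25,0,0]]'
python3 - <<'E'
from h import *
b,_=snap('wrist','w3')
cv2.imwrite('pics/w3b.png',cv2.resize(b,(800,600),interpolation=cv2.INTER_CUBIC)[:,:,::-1])
E
```

```text
time: 4.65
tool_pos: [0.4311, 0.1658, 0.325]
tool_rot: [3.141, 0.0, -0.305]
contact_force: [0.0, 0.1, -1.6]
opening: 0.0217
grip_force: 30.0
```

View pics/w3b.png

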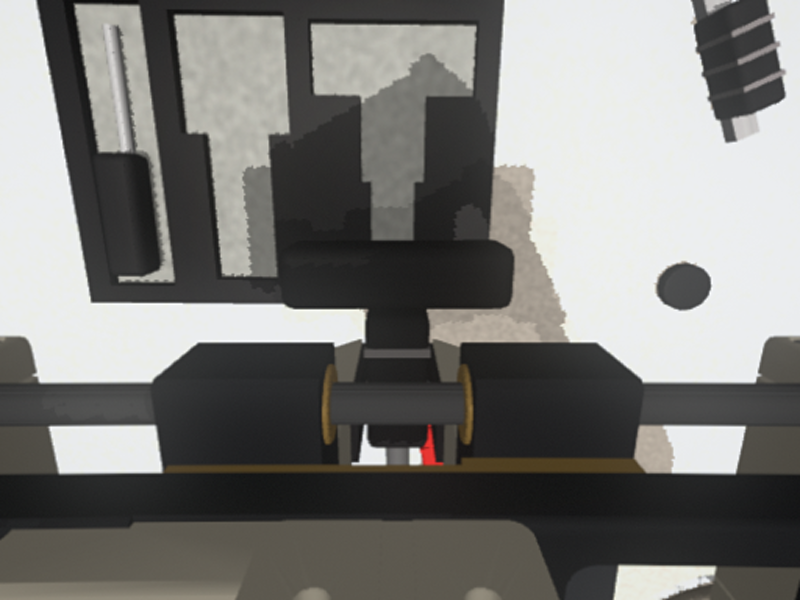

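Tray view: the T pocket's bar spans cols 312–475 and rows 22–96, with its grip part at cols 360–426. The spanner pocket's jaw spans cols 175–288 and rows 13–133, with its grip part reaching (220–278, 278). The held key's bar spans cols 283–513.

```bash
python3 - <<'E'
from h import *
k=.64
s=telemetry.observe();t=np.array(s['tool_pos']);yaw=s['tool_rot'][2]
e=np.array([np.cos(yaw),np.sin(yaw)]);m=np.array([np.sin(yaw),-np.cos(yaw)])
for n,u,v,z in [('Tbar fl',312,24,.005),('Tbar fr',475,28,.005),('Tbar nl',312,95,.014),('Tbar nr',474,97,.014),
 ('T L',312,60,.005),('T R',474,60,.005),('T gripL',361,140,.005),('T gripR',425,140,.005),
 ('S fl',176,16,.005),('S fr',284,17,.005),('S nl',186,134,.014),('S nr',289,134,.014),('S endL',220,278,.014),('S endR',278,278,.014),('S jawL',181,75,.005),('S jawR',287,75,.005),('S gL',214,200,.005),
 ('key barL',283,252,.158),('key barR',513,252,.158),('bar front',398,241,.158),
 ('sp stub',742,130,.01),('sp g1',711,118,.03),('sp g2',783,100,.03)]:
    p=pt('w3',u*k,v*k,z); r=p[:2]-t[:2]; print(n,p[:2].round(4),'tool',(r@e*1000).round(1),(r@m*1000).round(1))
E
```

```text
Tbar fl [0.5951 0.1659] tool 155.5 -49.4
Tbar fr [0.5641 0.0743] tool 153.5 47.2
Tbar nl [0.557  0.1783] tool 115.4 -49.8
Tbar nr [0.527  0.0863] tool 114.4 47.0
T L [0.5771 0.1726] tool 136.3 -50.4
T R [0.5478 0.0792] tool 136.4 47.5
T gripL [0.5252 0.1589] tool 90.9 -21.8
T gripR [0.5131 0.1203] tool 90.9 18.7
S fl [0.6224 0.2407] tool 159.0 -129.0
S fr [0.6034 0.1804] tool 159.0 -65.7
S nl [0.5591 0.259 ] tool 93.2 -127.4
S nr [0.5406 0.1993] tool 93.5 -64.9
S endL [0.4703 0.275 ] tool 3.7 -116.0
S endR [0.4588 0.2385] tool 3.7 -77.8
S jawL [0.5928 0.2513] tool 127.6 -130.2
S jawR [0.5739 0.19  ] tool 128.0 -66.0
S gL [0.5187 0.2621] tool 53.7 -118.3
key barL [0.4848 0.1874] tool 43.8 -36.8
key barR [0.4621 0.1151] tool 43.9 39.0
bar front [0.4769 0.1502] tool 47.5 1.1
sp stub [ 0.4593 -0.0658] tool 95.6 212.4
sp g1 [ 0.4736 -0.0357] tool 100.2 179.3
sp g2 [ 0.4708 -0.0746] tool 109.2 217.3
```

```bash
python3 -m crank '[[-1,35,-2.5,20,0],[-1,70,-2.5,50,0],[-1,98.5,-2.5,85,0],[-1,98.5,-2.5,105,0],[-1,98.5,-2.5,112,0],[-1,98.5,-2.5,112,0],[-1,98.5,-2.5,112,0]]'
python3 - <<'E'
from h import *
b,_=snap('wrist','w4')
c,_=snap('scene','s4')
x=cv2.resize(b,(800,600),interpolation=cv2.INTER_CUBIC)[:360]
y=cv2.resize(c[140:220,290:415],(375,240),interpolation=cv2.INTER_CUBIC)
o=np.zeros((600,800,3),np.uint8);o[:360]=x;o[360:,:375]=y
cv2.imwrite('pics/w4b.png',o[:,:,::-1])
E
```

```text
time: 5.28
tool_pos: [0.5268, 0.1383, 0.2133]
tool_rot: [3.141, 0.0, -0.306]
contact_force: [0.1, -0.1, -1.9]
opening: 0.0213
grip_force: 30.0
```

View pics/w4b.png

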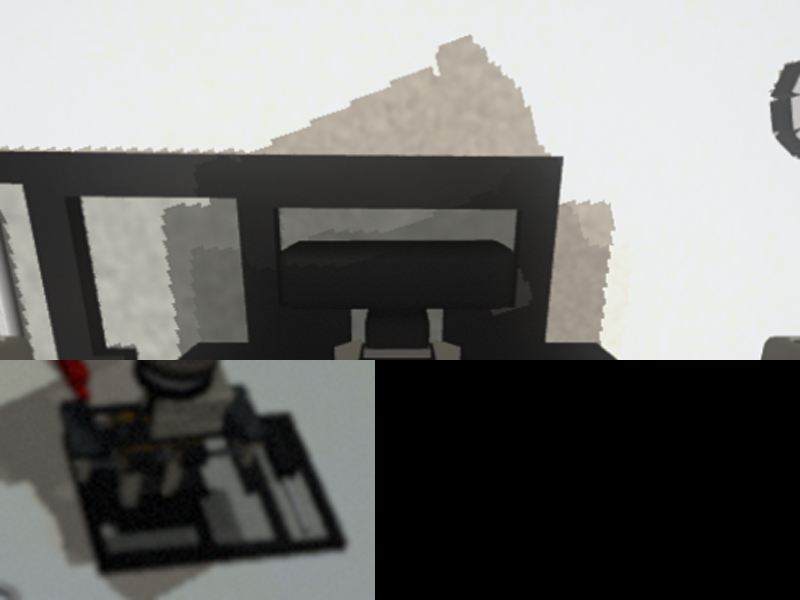

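The bar sits just above its cut-out: pocket cols 278–518 with the far edge at row 208, bar cols 280–516 with its front at row 241.

```bash
python3 - <<'E'
from h import *
k=.64
s=telemetry.observe();t=np.array(s['tool_pos']);yaw=s['tool_rot'][2]
e=np.array([np.cos(yaw),np.sin(yaw)]);m=np.array([np.sin(yaw),-np.cos(yaw)])
for n,u,v,z in [('pfl',278,222,.005),('pfr',518,222,.005),('far',300,209,.005),('far',500,211,.005),('barL',280,255,.0464),('barR',516,255,.0464),('front',330,241,.0464),('front',460,241,.0464)]:
    p=pt('w4',u*k,v*k,z); r=p[:2]-t[:2]; print(n,'tool',(r@e*1000).round(1),(r@m*1000).round(1))
E
```

```text
pfl tool 50.5 -47.8
pfr tool 50.4 51.7
far tool 55.8 -38.4
far tool 54.9 44.0
barL tool 43.6 -37.1
barR tool 43.5 40.7
front tool 48.2 -20.5
front tool 48.1 22.1
```

```bash
python3 -m crank '[[-1,-1.5,0,3,0],[-1,-1.5,0,6,0],[-1,-1.5,0,9,0],[-1,-1.5,0,11,0],[-1,-1.5,0,13,0],[-1,-1.5,0,15,0],[-1,-1.5,0,16,0],[-1,-1.5,0,17,0],[-1,-1.5,0,17.5,0],[-1,-1.5,0,17.5,0]]'
```

```text
time: 6.22
tool_pos: [0.5256, 0.1391, 0.1957]
tool_rot: [3.142, -0.0, -0.305]
contact_force: [-2.6, -1.4, 3.7]
opening: 0.0219
grip_force: 30.0
```

```bash
python3 -m crank '[[-0.4,0,0,0,0],[-0.3,0,0,0,0],[-0.2,0,0,0,0],[0,0,0,0,0],[0,0,0,0,0],[0,0,0,-10,0],[0,0,0,-30,0],[0.5,0,0,-60,0],[0.5,-40,0,-95,0],[1,-80,0,-130,0],[1,-100,0,-130,0],[1,-100,0,-130,0]]'
python3 - <<'E'
from h import *
b,_=snap('wrist','w5')
cv2.imwrite('pics/w5b.png',cv2.resize(b,(800,600),interpolation=cv2.INTER_CUBIC)[:,:,::-1])
E
```

```text
time: 7.22
tool_pos: [0.4259, 0.1705, 0.3287]
tool_rot: [-3.14, -0.001, -0.303]
contact_force: [-0.6, 1.0, -0.2]
opening: 0.0746
grip_force: 0.0
```

View pics/w5b.png

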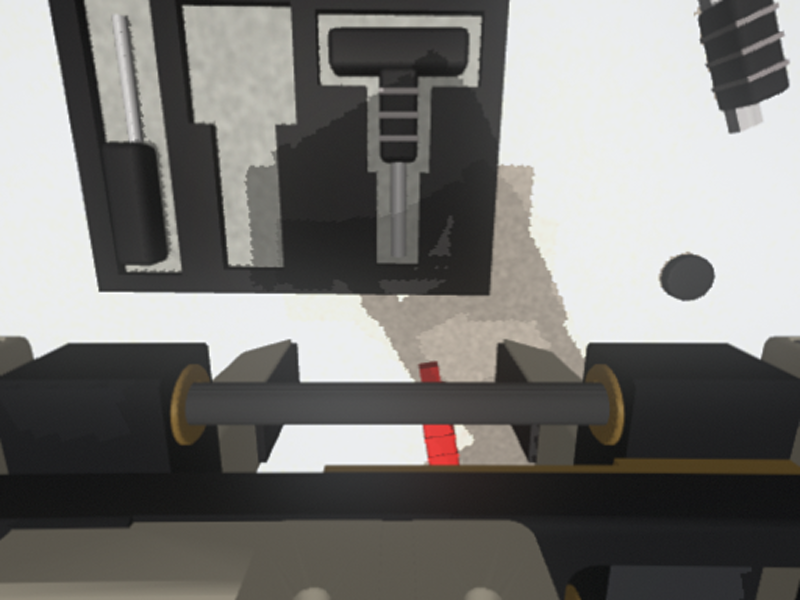

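The T-key lies seated in its pocket (bar at (400,52), all clear). Next I'll look at the spanner.

```bash
python3 -m crank '[[1,90,221,4,-0.41],[1,90,221,4,-0.41],[1,90,221,4,-0.41],[1,90,221,4,-0.41],[1,90,221,4,-0.41],[1,90,221,4,-0.41],[1,90,221,4,-0.41],[1,90,221,4,-0.41],[1,90,221,4,-0.41],[1,90,221,4,-0.41]]'
python3 - <<'E'
from h import *
b,_=snap('wrist','w6')
cv2.imwrite('pics/w6b.png',cv2.resize(b,(800,600),interpolation=cv2.INTER_CUBIC)[:,:,::-1])
E
```

```text
time: 8.1
tool_pos: [0.4497, -0.0678, 0.321]
tool_rot: [-3.141, 0.001, 0.105]
contact_force: [-0.8, 0.0, -0.3]
opening: 0.0916
grip_force: 0.0
```

View pics/w6b.png

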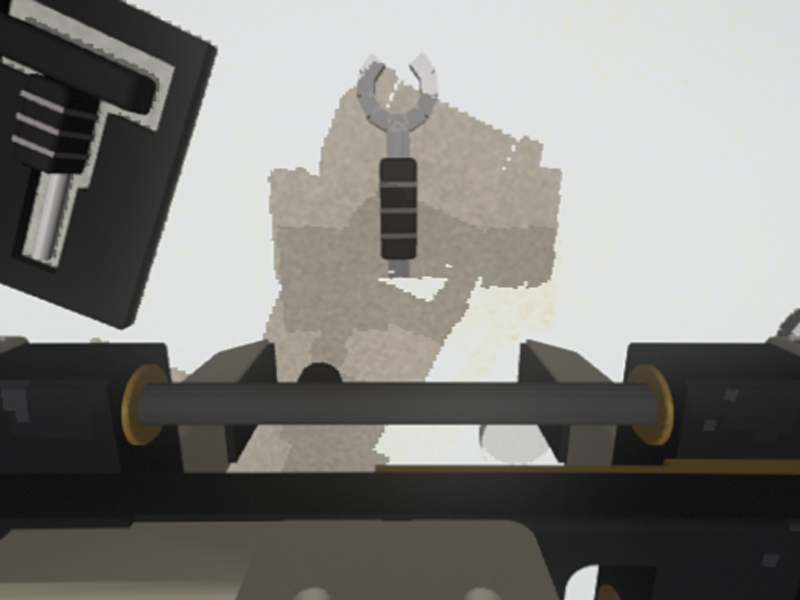

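The spanner is aligned with the tool: grip at cols 380–417 and rows 158–258, stub end at (398,277), jaw centre at (398,94).

```bash
python3 - <<'E'
from h import *
k=.64
s=telemetry.observe();t=np.array(s['tool_pos']);yaw=s['tool_rot'][2]
e=np.array([np.cos(yaw),np.sin(yaw)]);m=np.array([np.sin(yaw),-np.cos(yaw)])
for n,u,v,z in [('stub',398,277,.01),('jaw',398,94,.01),('jawL',357,94,.01),('jawR',438,94,.01),('gL',381,200,.03),('gR',416,200,.03),('gfar',398,158,.03),('gnear',398,257,.0),('gnear',398,245,.03)]:
    p=pt('w6',u*k,v*k,z); r=p[:2]-t[:2]; print(n,'tool',(r@e*1000).round(1),(r@m*1000).round(1))
E
```

```text
stub tool 4.8 1.6
jaw tool 116.5 1.6
jawL tool 116.5 -22.9
jawR tool 116.4 25.5
gL tool 55.6 -8.5
gR tool 55.6 12.1
gfar tool 79.2 1.5
gnear tool 16.5 1.6
gnear tool 29.0 1.5
```

```bash
python3 -m crank '[[1,25,1.6,40,0],[1,49,1.6,80,0],[1,49,1.6,115,0],[1,49,1.6,128,0],[1,49,1.6,130,0],[-1,49,1.6,130,0],[-1,49,1.6,130,0],[-1,49,1.6,130,0],[-1,49,1.6,130,0],[-1,49,1.6,130,0],[-1,49,1.6,130,0],[-1,49,1.6,130,0]]' 30
python3 -m crank '[[-1,0,0,0,0],[-1,0,0,0,0],[-1,0,0,0,0],[-1,0,0,0,0],[-1,0,0,0,0],[-1,0,0,0,0],[-1,0,0,0,0],[-1,0,0,0,0],[-1,0,0,0,0],[-1,0,0,0,0]]'
```

```text
time: 9.15
tool_pos: [0.4986, -0.0652, 0.1918]
tool_rot: [3.141, -0.001, 0.105]
contact_force: [0.1, 0.9, -0.7]
opening: 0.0497
grip_force: 0.0
time: 9.98
tool_pos: [0.4985, -0.065, 0.1912]
tool_rot: [-3.141, 0.0, 0.105]
contact_force: [-0.5, -0.1, -0.1]
opening: 0.0221
grip_force: 29.9
```

```bash
python3 -m crank '[[-1,0,0,-15,0],[-1,0,0,-40,0],[-1,0,0,-80,0],[-1,6,-38,-110,0.05],[-1,12,-76,-120,0.15],[-1,18,-114,-120,0.25],[-1,24,-152,-120,0.35],[-1,30,-190,-120,0.411],[-1,36,-228,-120,0.411],[-1,42,-266,-120,0.411],[-1,48,-303,-120,0.411],[-1,48,-303,-120,0.411]]'
python3 -m crank '[[-1,0,0,40,0],[-1,0,0,80,0],[-1,0,0,98,0],[-1,0,0,98,0],[-1,0,0,98,0]]'
python3 - <<'E'
from h import *
b,_=snap('wrist','w7')
cv2.imwrite('pics/w7b.png',cv2.resize(b,(800,600),interpolation=cv2.INTER_CUBIC)[:400,:,::-1])
E
```

```text
time: 10.98
tool_pos: [0.514, 0.2468, 0.3109]
tool_rot: [-3.139, -0.0, -0.301]
contact_force: [-0.7, -0.9, -2.5]
opening: 0.0217
grip_force: 29.9
time: 11.4
tool_pos: [0.5145, 0.241, 0.2125]
tool_rot: [3.14, 0.002, -0.306]
contact_force: [1.3, 0.1, -1.7]
opening: 0.0214
grip_force: 29.9
```

View pics/w7b.png

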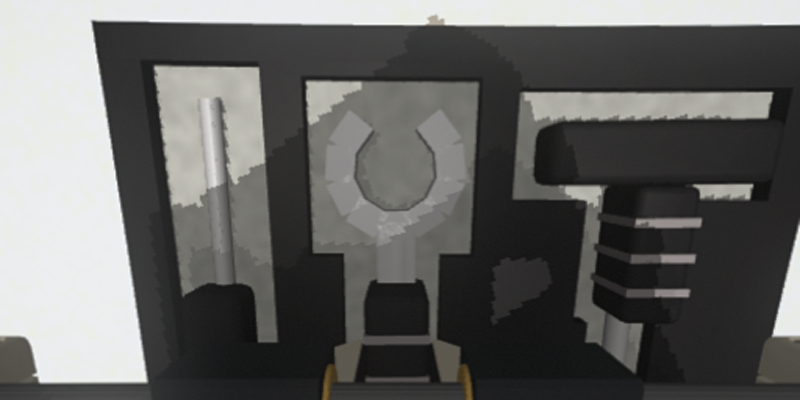

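Jaw spans cols 325–467 with its front at row 110. The pocket's jaw part spans cols 307–479 with its far edge at row 81 and near edge at row 254.

```bash
python3 - <<'E'
from h import *
k=.64
s=telemetry.observe();t=np.array(s['tool_pos']);yaw=s['tool_rot'][2]
e=np.array([np.cos(yaw),np.sin(yaw)]);m=np.array([np.sin(yaw),-np.cos(yaw)])
for n,u,v,z in [('pL',309,165,.005),('pR',476,165,.005),('far',330,82,.005),('far',460,83,.005),('near',330,254,.014),('near',455,254,.014),('gpL',345,300,.005),('gpR',439,300,.005),('jawL',325,165,.0305),('jawR',467,165,.0305),('tipL',350,110,.0305),('tipR',440,110,.0305)]:
    p=pt('w7',u*k,v*k,z); r=p[:2]-t[:2]; print(n,'tool',(r@e*1000).round(1),(r@m*1000).round(1))
E
```

```text
pL tool 72.4 -33.6
pR tool 72.5 33.2
far tool 102.7 -24.0
far tool 102.4 25.6
near tool 38.1 -25.3
near tool 38.1 24.8
gpL tool 16.5 -20.9
gpR tool 16.5 19.8
jawL tool 71.8 -23.4
jawR tool 71.8 25.7
tipL tool 89.4 -14.3
tipR tool 89.4 15.9
```

```bash
python3 -m crank '[[-1,0,-1.3,3,0],[-1,0,-1.3,6,0],[-1,0,-1.3,9,0],[-1,0,-1.3,11,0],[-1,0,-1.3,13,0],[-1,0,-1.3,14.5,0],[-1,0,-1.3,15.5,0],[-1,0,-1.3,16.2,0],[-1,0,-1.3,16.5,0],[-1,0,-1.3,16.5,0]]'
```

```text
time: 12.28
tool_pos: [0.515, 0.2425, 0.1967]
tool_rot: [3.142, -0.0, -0.306]
contact_force: [0.6, 0.4, -1.7]
opening: 0.0217
grip_force: 29.9
```

Not in contact yet, so I'll ease down a little further.

```bash
python3 -m crank '[[-1,0,0,0.4,0],[-1,0,0,0.8,0],[-1,0,0,0.8,0]]'
```

```text
time: 12.53
tool_pos: [0.515, 0.2425, 0.1962]
tool_rot: [-3.141, -0.0, -0.306]
contact_force: [-0.3, 0.6, 0.5]
opening: 0.0216
grip_force: 29.9
```

Light contact. Releasing, raising and checking.

```bash
python3 -m crank '[[-0.4,0,0,0,0],[-0.3,0,0,0,0],[-0.2,0,0,0,0],[0,0,0,0,0],[0,0,0,0,0],[0,0,0,-10,0],[0,0,0,-30,0],[0,0,0,-60,0],[0,-40,0,-95,0],[0,-80,0,-130,0],[0,-100,0,-130,0],[0,-100,0,-130,0]]'
python3 -m crank '[[0,-20,0,-20,0],[0,-20,0,-20,0],[0,-20,0,-20,0],[0,-20,0,-20,0]]'
python3 - <<'E'
from h import *
b,_=snap('wrist','w8')
cv2.imwrite('pics/w8b.png',cv2.resize(b,(800,600),interpolation=cv2.INTER_CUBIC)[:,:,::-1])
E
```

```text
time: 13.53
tool_pos: [0.4154, 0.274, 0.3299]
tool_rot: [-3.139, -0.001, -0.304]
contact_force: [1.5, 0.9, -0.4]
opening: 0.0458
grip_force: 0.0
time: 13.87
tool_pos: [0.401, 0.2785, 0.3458]
tool_rot: [-3.141, -0.001, -0.306]
contact_force: [0.5, -0.0, 0.3]
opening: 0.046
grip_force: 0.0
```

View pics/w8b.png

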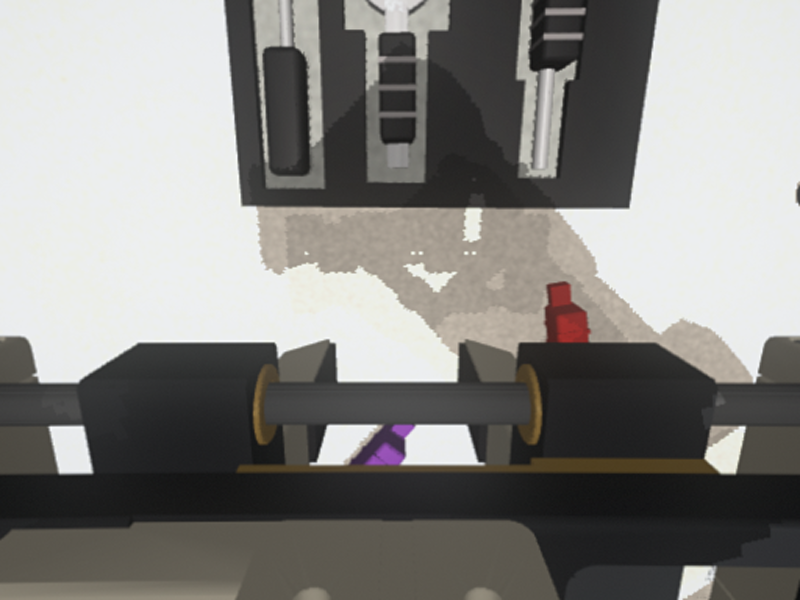

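The spanner lies centred in its pocket (grip at (398,90), stub end at (398,155)). The T-key is undisturbed and the gripper is clear.

```bash
python3 -c "
from cell import ticket; print(ticket.hand_in())"
```

```text
the job is handed in; nothing more can be done
None
```

The T-key and the single-ended spanner were each lowered into their own pockets and let go, and the wrist pictures show both seated; the job is handed in at about 14 s on the robot's clock.

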